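# Squeeze-test two lamp feet and sort them

### The arm

A 7-joint arm with a two-finger parallel gripper is mounted at the origin on the work surface. World frame = base frame: x ahead of the robot, y to its left, z up, the work surface at z = 0. Lengths are in m, angles in degrees, forces in N, time in s.
With the tool pointing down it reaches from about 0.425 to 0.875 m from the base axis. Payload 4.7 kg.
Tool frame: the origin (TCP) lies at the very end of the fingers, on their centre line; the grasp point (between the pads) lies 19 mm behind it (env.grip_point_offset is the distance from the TCP to the grasp point, in m); z points along the fingers, y is the line along which they close (so a half turn about z gives the same grasp; the last joint's range is limited). The gripper opens to 87 mm and grips with 3 to 60 N. Pads are 19 mm wide; open, the fingers measure 117 mm over their backs; the gripper's body (75 mm by 190 mm) begins 51 mm behind the grasp point.
Start: joints at [69.792, 18.392, -4.016, 83.108, 1.295, 78.541, -3.26], TCP at [0.233, -0.607, 0.223] pointing down, gripper open.
Joint ranges: [-163.93, 163.93], [-17.29, 119.83], [-79.2, 71.16], [3.27, 140.29], [-89.18, 269.18], [5.43, 117.66], [-154.24, 154.24]. Speed limits (degrees/s): [147.25, 147.25, 180, 180, 180, 180, 180].

### API

Orientations are given as [roll, pitch, yaw] about the fixed x, y, z axes, in that order (R = Rz(yaw) Ry(pitch) Rx(roll)).
In Python, from cell import env gives the robot as it stands.
- The arm moves only by the tool jog_arm, never from a script. Its argument "motion" is a list of rows, each an object of numbers: "x", "y", "z": the shift along the tool's x, y, z in cm; "ax", "ay", "az": the turn, a rotation vector about the tool's x, y, z in degrees. In form: [{"x": .., "y": .., "z": .., "ax": .., "ay": .., "az": ..}, ...]. A call has exactly 5 rows; each row shifts and turns the commanded pose from where the row before left it, along the tool's axes as they then stand; what a row does not reach is not made up. A row lasts 1/10 s, in which the tool goes at most 50 mm and 8.59 degrees, less where a joint would pass 70% of its speed; a pose out of reach is approached as far as the arm can. A call is refused whole if a number of a shift passes 5 or a number of a turn 8.59, either way. A call with a gripper value outside its range is refused whole. "claw" is the gripper command: -1 is shut, 1 is fully open, values between are in proportion, set as the call begins (left out, the last holds). The fingers move at their own pace and stop on an object; "squeeze" is the grip in N (left out, the last holds). Time passes only in rows, so rows that do not move let the fingers close, or fill a call up. It gives the time, the measured TCP pose, the force, the opening and the grip force at its end, in the units of the state.
- env.get_obs(): the state, without advancing time (a new reading comes with each control period).
- env.read_camera(name): name is "scene" or "top" or "wrist"; returns the picture (420x560x3 uint8, red, green, blue); there is no depth.
- env.camera_params(name): a dict with "fx", "fy", "cx", "cy" (pixels), "extrinsics" (4x4, takes a point from world to camera coordinates). Camera axes: x right, y up, looking along -z (the intrinsics and any distortion apply to the point x, -y, -z); pixel columns grow to the right and rows downward; lengths in m; the calibration is good to about 2 mm. A picture is of the moment at which its call begins: read the wrist's pose just before it. camera_params takes no time and is no camera call; for the wrist camera it gives the pose at the moment of the call.
- env.sign_off(): hands the job in; it is judged then, once.
The state is a dict: "time_s": time; "qpos": joint angles; "joint_velocities": joint speeds; "effort": joint torques, N m; "tool_pos": TCP position; "tool_rot": TCP orientation; "force": force on the tool from outside, world axes, zero at the start; "wrist_torque": the same for the moment, N m; "grip_width": finger opening in m; "grasp_force": force on a finger pad.
Only numpy, scipy, OpenCV 4.12 (cv2) and the standard library are available. Lean on these libraries where they do the work, as an engineer would, in place of code of your own. Each camera call takes 0.05 s, during which the arm holds its last target. There are 200 camera calls.

### The job

Two rubber feet off a floor lamp look alike, but one has aged hard. Squeeze each across its width to tell which is which, then stand the soft one upright in the square tray for reuse and the hard one upright in the round tin for scrap, and let go of both.

Things in the scene. Friction and masses are not known exactly. Their poses are not given: they have to be found in the camera images.
- foot_a: One of two look-alike lamp feet: black rubber block 70 mm long (own x), 44 wide (own y), 40 tall, on top a steel stud 10 mm thick and 15 tall; 150 g. Origin: centre of its underside, z up. Stands on the table, own x within 0.8 rad of world x. One of the two is soft, the other hard; name, looks and place do not tell which. Neither yields when squeezed along its length.
- foot_b: The other lamp foot: same looks, size, weight, origin and axes as foot_a. Whichever of the two is soft narrows when squeezed across its width (own y): from 44 mm to about 38 at 3 N, and to 32 to 34, where it stops, at 5 N or more; it springs back. Whichever is hard stays 43 to 44 mm wide up to 25 N. Grip either with 10 to 20 N to test and carry it.
- tray: Square open grey plastic tray, fixed to the table, 180 x 180 mm outside, 32 mm high, walls and floor 5 mm thick. Origin: centre of the underside, on the table; z up; x and y along its sides. It stands to the left or the right of the feet, the tin on the other side.
- tin: Round open steel tin, fixed to the table, 184 mm outside diameter, 32 mm high, wall 4 mm, floor 5 mm thick. Origin: centre of the underside, on the table; z up.
Things that resemble listed ones, but are neither listed nor needed, are in the scene too. Leave any pink look-alike of the tin alone.

How it is judged:
By the outcome, as a careful person would: the job done as asked, in the order asked, and still so for the second after the job is handed in, with the robot touching nothing.
It also fails if it takes over 58 s, if anything falls off the work surface, if the arm or the gripper's body presses on something with over 40 N, if the wrist force passes 120 N, or if a joint passes its speed limit or range.

## Working session

There is one attempt and no reset: what is moved stays moved. The work goes in short steps, Python scripts to look and compute and a tool call to move; the robot and the scene stay as the last step left them, time stands still between calls to the robot, and variables do not carry over. Pictures are saved under pics/ and viewed, at most 10 in all, crops included, and the job is handed in when it is done.

Besides the shell and the picture viewer there is one more tool, called after "Call:" as a command line: name --argument value ..., lists and objects as JSON in quotes. jog_arm: Moves the arm, as the interface text tells. Its arguments: {"type":"object","properties":{"motion":{"type":"array"},"claw":{"type":"number"},"squeeze":{"type":"number"}},"required":["motion"]}

```bash
ls; mkdir -p pics
python3 - <<'E'
from cell import env
import cv2
for n in("top","scene"):
    p=env.camera_params(n);print(n,{k:(v.round(4).tolist() if hasattr(v,'round') and hasattr(v,'tolist') else v) for k,v in p.items()})
    cv2.imwrite(f"pics/{n}0.png",env.read_camera(n)[:,:,::-1])
o=env.get_obs();print(o)
E
```

```text
pics
top {'fx': 419.17856875546346, 'fy': 419.17856875546346, 'cx': 284.6247641782857, 'cy': 206.43411048171077, 'extrinsics': [[0.0008, -0.9999, 0.017, -0.0549], [0.9901, 0.0032, 0.1403, -0.4424], [-0.1403, 0.0167, 0.99, -0.9956], [0.0, 0.0, 0.0, 1.0]]}
scene {'fx': 433.9078532839651, 'fy': 433.9078532839651, 'cx': 282.4750222638528, 'cy': 208.79596322033242, 'extrinsics': [[0.0673, 0.9975, -0.0218, 0.0143], [-0.6909, 0.0624, 0.7203, 0.3057], [0.7198, -0.0334, 0.6933, -1.3768], [0.0, 0.0, 0.0, 1.0]]}
{'time_s': 0.1, 'qpos': array([69.79160065, 18.43617676, -4.01359448, 83.16636328,  1.29538388,
       78.5387798 , -3.26009131]), 'joint_velocities': array([-0.04911161,  0.01434747,  0.10384389, -0.13001026, -0.05263621,
       -0.08089078,  0.03158164]), 'effort': array([ 1.33320050e-04, -4.92570555e+01, -4.05267393e-01, -3.13399494e+01,
       -6.41032867e-02,  3.94491095e-02,  9.64268384e-05]), 'tool_pos': array([ 0.23287594, -0.60634873,  0.2215687 ]), 'tool_rot': array([-1.79903919e+02,  6.23120174e-03,  2.10161121e+01]), 'force': array([ 0.27392931,  0.28933636, -0.31688679]), 'wrist_torque': array([-0.01382027, -0.03332611,  0.02205281]), 'grasp_force': 0.0, 'grip_width': 0.08735940064647577}
```

View pics/top0.png

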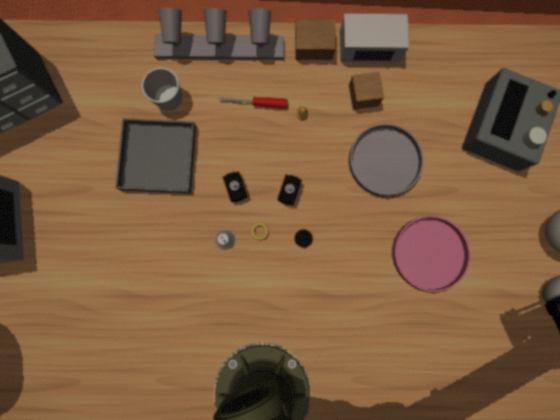

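View pics/scene0.png

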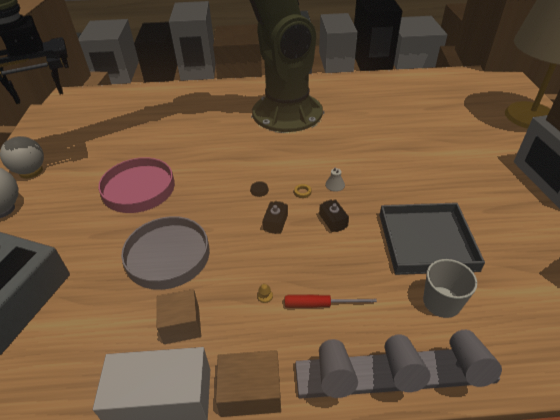

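The top view shows the feet at about (236,186) and (290,190), the tray at (157,156), the tin at (385,160) and the pink decoy at (431,254). The scene view agrees with this layout.

```bash
cat > h.py <<'E'
import numpy as np, cv2
from cell import env
def cast(p,uv,z):
    E=np.array(p["extrinsics"]);R,t=E[:3,:3],E[:3,3];o=-R.T@t
    uv=np.atleast_2d(uv).astype(float)
    d=np.c_[(uv[:,0]-p["cx"])/p["fx"],-(uv[:,1]-p["cy"])/p["fy"],-np.ones(len(uv))]@R
    return o+d*((z-o[2])/d[:,2])[:,None]
def rect(P):
    (c,s,a)=cv2.minAreaRect((P[:,:2]*1000).astype(np.float32))
    if s[0]<s[1]: a+=90;s=s[::-1]
    a=(a+90)%180-90
    return np.round(c,1),np.round(s,1),round(a,1)
E
python3 - <<'E'
from h import *
im=cv2.imread("pics/top0.png");p=env.camera_params("top")
g=im.max(2)
for n,(u,v) in dict(L=(236,186),R=(290,190)).items():
    m=np.zeros(g.shape,np.uint8);m[v-24:v+24,u-24:u+24]=(g[v-24:v+24,u-24:u+24]<45)*255
    m=cv2.morphologyEx(m,cv2.MORPH_CLOSE,np.ones((5,5)))
    c=max(cv2.findContours(m,0,2)[0],key=cv2.contourArea)
    print(n,c[:,0].min(0),c[:,0].max(0),rect(cast(p,c[:,0],.04)))
    s=g[v-8:v+8,u-8:u+8]>90; y,x=np.nonzero(s); print("stud",cast(p,[[x.mean()+u-8,y.mean()+v-8]],.053))
# tray: outer rim corners at z=.032 (by eye), tin ellipse
print("tray",rect(cast(p,[(121,120),(196,122),(194,194),(117,190)],.032)))
for nm,(u,v,z) in dict(tin=(385,160,.032)).items(): print(nm,cast(p,[(u,v),(349,160),(423,160),(386,124),(386,197)],z).round(3))
p=env.camera_params("wrist");E_=np.array(p["extrinsics"]);print(E_.round(3),p["fx"])
o=env.get_obs()
from scipy.spatial.transform import Rotation as Ro
R=Ro.from_euler("xyz",o["tool_rot"],degrees=True).as_matrix()
print("cam in tool",R.T@(-E_[:3,:3].T@E_[:3,3]-o["tool_pos"]),(R.T@E_[:3,:3].T).round(3))
E
```

```text
L [224 173] [246 201] (array([489.6,  66.8]), array([70.1, 39.9]), 19.2)
stud [[0.49232021 0.06931021 0.053     ]]
R [279 176] [299 204] (array([481.9, -65.1]), array([69.1, 39.3]), -18.6)
stud [[ 0.48463154 -0.06398546  0.053     ]]
tray (array([566.2, 262.2]), array([192. , 183.4]), 88.8)
tin [[ 0.56  -0.305  0.032]
 [ 0.56  -0.215  0.032]
 [ 0.561 -0.4    0.032]
 [ 0.654 -0.31   0.032]
 [ 0.467 -0.304  0.032]]
[[ 0.357 -0.934 -0.001 -0.649]
 [ 0.899  0.344 -0.27   0.032]
 [ 0.253  0.096  0.963 -0.391]
 [ 0.     0.     0.     1.   ]] 349.3173808475147
cam in tool [ 7.38734204e-02  6.49605410e-05 -1.63022034e-01] [[-0.002  0.963  0.27 ]
 [ 1.     0.002 -0.   ]
 [-0.001  0.27  -0.963]]
```

Call:
jog_arm --motion '[{"x":2.85,"y":-2.78},{"x":2.85,"y":-2.78},{"x":2.85,"y":-2.78},{"x":2.85,"y":-2.78},{"x":2.85,"y":-2.78}]' --claw 1 --squeeze 12

```text
$.motion[0]: bad value
```

Call:
jog_arm --motion '[{"x":2.85,"y":-2.78},{"x":2.85,"y":-2.78},{"x":2.85,"y":-2.78},{"x":2.85,"y":-2.78},{"x":2.85,"y":-2.78}]'

```text
$.motion[0]: bad value
```

Call:
jog_arm --motion '[{"x":2.85,"y":-2.78},{"x":2.85,"y":-2.78},{"x":2.85,"y":-2.78},{"x":2.85,"y":-2.78},{"x":2.85,"y":-2.78}]'

```text
$.motion[0]: bad value
```

Call:
jog_arm --motion '[{"z":1,"az":7.9},{"z":1,"az":7.9},{"z":1,"az":7.9},{"z":1,"az":7.9},{"z":1,"az":7.9}]'

```text
$.motion[0]: bad value
```

All six keys are needed in every row.

Call:
jog_arm --motion '[{"x":2.85,"y":-2.78,"z":0,"ax":0,"ay":0,"az":0},{"x":2.85,"y":-2.78,"z":0,"ax":0,"ay":0,"az":0},{"x":2.85,"y":-2.78,"z":0,"ax":0,"ay":0,"az":0},{"x":2.85,"y":-2.78,"z":0,"ax":0,"ay":0,"az":0},{"x":2.85,"y":-2.78,"z":0,"ax":0,"ay":0,"az":0}]' --claw 1 --squeeze 12

```text
time_s: 0.6
tool_pos: [0.3166, -0.4241, 0.2221]
tool_rot: [-180.0, 0.0, 21.0]
force: [0.4, -0.1, 0.6]
grip_width: 0.087
grasp_force: 0.0
```

Call:
jog_arm --motion '[{"x":2.85,"y":-2.78,"z":0,"ax":0,"ay":0,"az":0},{"x":2.85,"y":-2.78,"z":0,"ax":0,"ay":0,"az":0},{"x":2.85,"y":-2.78,"z":0,"ax":0,"ay":0,"az":0},{"x":2.85,"y":-2.78,"z":0,"ax":0,"ay":0,"az":0},{"x":2.85,"y":-2.78,"z":0,"ax":0,"ay":0,"az":0}]'

```text
time_s: 1.1
tool_pos: [0.3996, -0.2434, 0.2223]
tool_rot: [-180.0, 0.0, 21.0]
force: [0.0, -0.2, 0.1]
grip_width: 0.087
grasp_force: 0.0
```

Call:
jog_arm --motion '[{"x":2.85,"y":-2.78,"z":0,"ax":0,"ay":0,"az":0},{"x":2.85,"y":-2.78,"z":0,"ax":0,"ay":0,"az":0},{"x":2.85,"y":-2.78,"z":0,"ax":0,"ay":0,"az":0},{"x":2.85,"y":-2.78,"z":0,"ax":0,"ay":0,"az":0},{"x":2.85,"y":-2.78,"z":0,"ax":0,"ay":0,"az":0}]'

```text
time_s: 1.6
tool_pos: [0.4827, -0.0627, 0.2224]
tool_rot: [180.0, 0.0, 21.0]
force: [2.0, -0.5, -0.7]
grip_width: 0.0873
grasp_force: 0.0
```

Call:
jog_arm --motion '[{"x":0,"y":0,"z":1,"ax":0,"ay":0,"az":7.9},{"x":0,"y":0,"z":1,"ax":0,"ay":0,"az":7.9},{"x":0,"y":0,"z":1,"ax":0,"ay":0,"az":7.9},{"x":0,"y":0,"z":1,"ax":0,"ay":0,"az":7.9},{"x":0,"y":0,"z":1,"ax":0,"ay":0,"az":7.9}]'

```text
time_s: 2.1
tool_pos: [0.4822, -0.0641, 0.1718]
tool_rot: [180.0, 0.0, -18.8]
force: [0.0, 0.1, -0.4]
grip_width: 0.0869
grasp_force: 0.0
```

```bash
cat >> h.py <<'E'
from scipy.spatial.transform import Rotation as Ro
def go(x,y,z,yaw):
    o=env.get_obs();t=np.array([x,y,z])-o["tool_pos"]
    R=Ro.from_euler("xyz",o["tool_rot"],degrees=True).as_matrix()
    print("pose",o["tool_pos"].round(4),o["tool_rot"].round(1),"shift cm",(R.T@t*100).round(2),"az",round(o["tool_rot"][2]-yaw,1),"t",o["time_s"])
def wrist(name):
    p=env.camera_params("wrist");im=env.read_camera("wrist")[:,:,::-1].copy();cv2.imwrite(f"pics/{name}.png",im);return p,im
def feet(p,im,thr=45):
    m=(im.max(2)<thr).astype(np.uint8)*255
    m=cv2.morphologyEx(cv2.morphologyEx(m,cv2.MORPH_CLOSE,np.ones((5,5))),cv2.MORPH_OPEN,np.ones((5,5)))
    for c in cv2.findContours(m,0,2)[0]:
        if cv2.contourArea(c)>800: print(c[:,0].min(0),c[:,0].max(0),rect(cast(p,c[:,0],.04)))
E
python3 - <<'E'
from h import *
p,im=wrist("w1");feet(p,im)
E
```

```text
[314 248] [473 291] (array([ 388.3, -142.1]), array([148.8,  43. ]), 71.1)
[ 98 191] [196 290] (array([479.3,  60.3]), array([102.8,  65.4]), 5.9)
[  0 162] [559 419] (array([388.9, -29.6]), array([587.6, 269.5]), 71.0)
[257 155] [306 235] (array([487.9, -65.5]), array([70.9, 41.8]), -18.9)
```

View pics/w1.png

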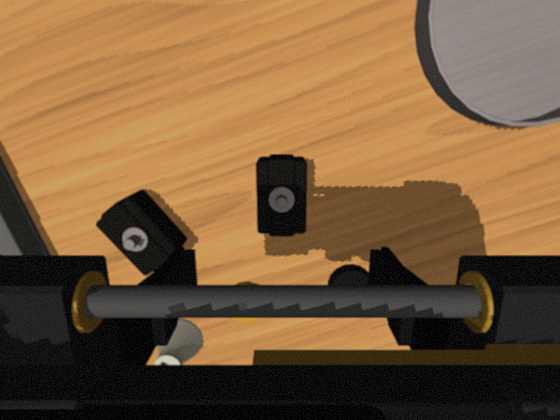

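The wrist view shows the right foot at (257-306, 155-235) with its stud at (281,200), aligned with the fingers. The left foot is at about (140,232). I'll go down and squeeze the right foot.

Call:
jog_arm --motion '[{"x":0.4,"y":0,"z":3.5,"ax":0,"ay":0,"az":0},{"x":0,"y":0,"z":3.5,"ax":0,"ay":0,"az":0},{"x":0,"y":0,"z":3.5,"ax":0,"ay":0,"az":0},{"x":0,"y":0,"z":3.5,"ax":0,"ay":0,"az":0},{"x":0,"y":0,"z":2.2,"ax":0,"ay":0,"az":0}]'

```text
time_s: 2.65
tool_pos: [0.4846, -0.0653, 0.0081]
tool_rot: [180.0, 0.2, -18.3]
force: [-0.6, 0.1, -0.1]
grip_width: 0.087
grasp_force: 0.0
```

Call:
jog_arm --motion '[{"x":0,"y":0,"z":0,"ax":0,"ay":0,"az":0},{"x":0,"y":0,"z":0,"ax":0,"ay":0,"az":0},{"x":0,"y":0,"z":0,"ax":0,"ay":0,"az":0},{"x":0,"y":0,"z":0,"ax":0,"ay":0,"az":0},{"x":0,"y":0,"z":0,"ax":0,"ay":0,"az":0}]' --claw -1 --squeeze 12

```text
time_s: 3.15
tool_pos: [0.4873, -0.0658, 0.0117]
tool_rot: [180.0, -0.1, -18.5]
force: [-0.3, 0.1, -0.6]
grip_width: 0.0548
grasp_force: 0.0
```

Call:
jog_arm --motion '[{"x":0,"y":0,"z":0,"ax":0,"ay":0,"az":0},{"x":0,"y":0,"z":0,"ax":0,"ay":0,"az":0},{"x":0,"y":0,"z":0,"ax":0,"ay":0,"az":0},{"x":0,"y":0,"z":0,"ax":0,"ay":0,"az":0},{"x":0,"y":0,"z":0,"ax":0,"ay":0,"az":0}]'

```text
time_s: 3.65
tool_pos: [0.4869, -0.0653, 0.0111]
tool_rot: [-180.0, -0.0, -18.5]
force: [-1.4, 0.3, 5.4]
grip_width: 0.0338
grasp_force: 12.0
```

Right foot: 33.8 mm wide at 12 N, so it is soft. I'll release it and test the left one.

Call:
jog_arm --motion '[{"x":0,"y":0,"z":0,"ax":0,"ay":0,"az":0},{"x":0,"y":0,"z":0,"ax":0,"ay":0,"az":0},{"x":0,"y":0,"z":0,"ax":0,"ay":0,"az":0},{"x":0,"y":0,"z":0,"ax":0,"ay":0,"az":0},{"x":0,"y":0,"z":0,"ax":0,"ay":0,"az":0}]' --claw 1

```text
time_s: 4.15
tool_pos: [0.4859, -0.0655, 0.0101]
tool_rot: [180.0, 0.0, -18.5]
force: [0.4, -0.5, -0.2]
grip_width: 0.0655
grasp_force: 0.0
```

Call:
jog_arm --motion '[{"x":0,"y":0,"z":-2,"ax":0,"ay":0,"az":0},{"x":0,"y":0,"z":-3,"ax":0,"ay":0,"az":0},{"x":0,"y":0,"z":-3,"ax":0,"ay":0,"az":0},{"x":0,"y":0,"z":-3,"ax":0,"ay":0,"az":0},{"x":0,"y":0,"z":-3,"ax":0,"ay":0,"az":0}]'

```text
time_s: 4.65
tool_pos: [0.486, -0.0655, 0.1515]
tool_rot: [180.0, 0.0, -18.5]
force: [0.5, 0.1, 0.2]
grip_width: 0.0863
grasp_force: 0.0
```

Call:
jog_arm --motion '[{"x":-0.73,"y":-2.56,"z":0,"ax":0,"ay":0,"az":0},{"x":-0.73,"y":-2.56,"z":0,"ax":0,"ay":0,"az":0},{"x":-0.73,"y":-2.56,"z":0,"ax":0,"ay":0,"az":0},{"x":-0.73,"y":-2.56,"z":0,"ax":0,"ay":0,"az":0},{"x":-0.73,"y":-2.56,"z":0,"ax":0,"ay":0,"az":0}]'

```text
time_s: 5.15
tool_pos: [0.4921, 0.0683, 0.1503]
tool_rot: [180.0, 0.0, -18.5]
force: [0.3, -0.2, 0.1]
grip_width: 0.0871
grasp_force: 0.0
```

Call:
jog_arm --motion '[{"x":0,"y":0,"z":0,"ax":0,"ay":0,"az":-7.5},{"x":0,"y":0,"z":0,"ax":0,"ay":0,"az":-7.5},{"x":0,"y":0,"z":0,"ax":0,"ay":0,"az":-7.5},{"x":0,"y":0,"z":0,"ax":0,"ay":0,"az":-7.5},{"x":0,"y":0,"z":0,"ax":0,"ay":0,"az":-7.5}]'

```text
time_s: 5.65
tool_pos: [0.4921, 0.0674, 0.1502]
tool_rot: [180.0, 0.0, 19.3]
force: [1.1, -0.7, -0.5]
grip_width: 0.0872
grasp_force: 0.0
```

Run:
```python
from h import *
p,im=wrist("w2");feet(p,im);go(.4925,.068,.010,19.2)
```

```text
[  0 256] [559 419] (array([371.9,  28. ]), array([544.8, 170.9]), -70.8)
[139 248] [196 289] (array([409.8, 143.5]), array([49.5, 38. ]), -70.8)
[368 214] [559 349] (array([ 481.1, -108.7]), array([177.8, 128.2]), -70.8)
[253 160] [305 245] (array([495.3,  71.2]), array([70.9, 42.3]), 18.4)
[146   0] [204 170] (array([551.6, 173.8]), array([129.5,   7.9]), -2.3)
pose [0.492  0.0674 0.1502] [-180.     0.    19.6] shift cm [ 0.08 -0.04 14.02] az 0.4 t 5.7
```

View pics/w2.png

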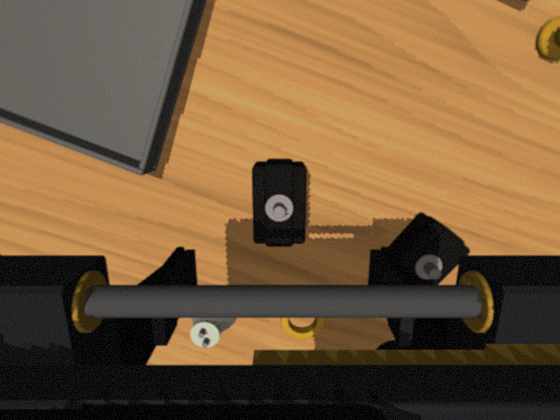

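The left foot is centred under the gripper at (253-305, 160-245), aligned, with its stud at (279,208). The right foot still stands at about (427,258).

Call:
jog_arm --motion '[{"x":0.3,"y":-0.2,"z":3,"ax":0,"ay":0,"az":0.4},{"x":0,"y":0,"z":3,"ax":0,"ay":0,"az":0},{"x":0,"y":0,"z":3,"ax":0,"ay":0,"az":0},{"x":0,"y":0,"z":3,"ax":0,"ay":0,"az":0},{"x":0,"y":0,"z":2,"ax":0,"ay":0,"az":0}]'

```text
time_s: 6.2
tool_pos: [0.4931, 0.07, 0.0083]
tool_rot: [-180.0, 0.2, 18.5]
force: [-0.6, 0.2, 0.9]
grip_width: 0.0874
grasp_force: 0.0
```

Call:
jog_arm --motion '[{"x":0,"y":0,"z":0,"ax":0,"ay":0,"az":0},{"x":0,"y":0,"z":0,"ax":0,"ay":0,"az":0},{"x":0,"y":0,"z":0,"ax":0,"ay":0,"az":0},{"x":0,"y":0,"z":0,"ax":0,"ay":0,"az":0},{"x":0,"y":0,"z":0,"ax":0,"ay":0,"az":0}]' --claw -1

```text
time_s: 6.7
tool_pos: [0.4953, 0.0703, 0.0115]
tool_rot: [179.9, -0.1, 18.6]
force: [-0.2, 0.0, 0.9]
grip_width: 0.055
grasp_force: 0.0
```

Call:
jog_arm --motion '[{"x":0,"y":0,"z":0,"ax":0,"ay":0,"az":0},{"x":0,"y":0,"z":0,"ax":0,"ay":0,"az":0},{"x":0,"y":0,"z":0,"ax":0,"ay":0,"az":0},{"x":0,"y":0,"z":0,"ax":0,"ay":0,"az":0},{"x":0,"y":0,"z":0,"ax":0,"ay":0,"az":0}]'

```text
time_s: 7.2
tool_pos: [0.4949, 0.0704, 0.011]
tool_rot: [180.0, -0.0, 18.6]
force: [-0.8, 0.1, 5.4]
grip_width: 0.0439
grasp_force: 12.0
```

Left foot: 43.9 mm at 12 N, so it is hard. I'll release it and go back for the soft one.

Call:
jog_arm --motion '[{"x":0,"y":0,"z":0,"ax":0,"ay":0,"az":0},{"x":0,"y":0,"z":0,"ax":0,"ay":0,"az":0},{"x":0,"y":0,"z":0,"ax":0,"ay":0,"az":0},{"x":0,"y":0,"z":0,"ax":0,"ay":0,"az":0},{"x":0,"y":0,"z":0,"ax":0,"ay":0,"az":0}]' --claw 1

```text
time_s: 7.7
tool_pos: [0.4944, 0.0703, 0.0104]
tool_rot: [-180.0, 0.0, 18.6]
force: [-0.5, 0.7, -0.8]
grip_width: 0.0759
grasp_force: 0.0
```

Call:
jog_arm --motion '[{"x":0,"y":0,"z":-2,"ax":0,"ay":0,"az":0},{"x":0,"y":0,"z":-3,"ax":0,"ay":0,"az":0},{"x":0,"y":0,"z":-3,"ax":0,"ay":0,"az":0},{"x":0,"y":0,"z":-3,"ax":0,"ay":0,"az":0},{"x":0,"y":0,"z":-3,"ax":0,"ay":0,"az":0}]'

```text
time_s: 8.2
tool_pos: [0.4943, 0.0704, 0.1517]
tool_rot: [180.0, 0.0, 18.6]
force: [1.2, 0.1, 0.3]
grip_width: 0.0867
grasp_force: 0.0
```

Call:
jog_arm --motion '[{"x":-1.04,"y":2.51,"z":0,"ax":0,"ay":0,"az":0},{"x":-1.04,"y":2.51,"z":0,"ax":0,"ay":0,"az":0},{"x":-1.04,"y":2.51,"z":0,"ax":0,"ay":0,"az":0},{"x":-1.04,"y":2.51,"z":0,"ax":0,"ay":0,"az":0},{"x":-1.04,"y":2.51,"z":0,"ax":0,"ay":0,"az":0}]'

```text
time_s: 8.7
tool_pos: [0.4851, -0.0663, 0.1506]
tool_rot: [180.0, -0.0, 18.6]
force: [0.6, 0.7, 0.3]
grip_width: 0.0869
grasp_force: 0.0
```

Call:
jog_arm --motion '[{"x":0,"y":0,"z":0,"ax":0,"ay":0,"az":7.4},{"x":0,"y":0,"z":0,"ax":0,"ay":0,"az":7.4},{"x":0,"y":0,"z":0,"ax":0,"ay":0,"az":7.4},{"x":0,"y":0,"z":0,"ax":0,"ay":0,"az":7.4},{"x":0,"y":0,"z":0,"ax":0,"ay":0,"az":7.4}]'

```text
time_s: 9.2
tool_pos: [0.4852, -0.0651, 0.1504]
tool_rot: [180.0, 0.0, -18.7]
force: [-0.4, 0.0, -0.6]
grip_width: 0.0871
grasp_force: 0.0
```

Run:
```python
from h import *
p,im=wrist("w3");feet(p,im);go(.486,-.0655,.010,-18.6)
```

```text
[330 247] [437 291] (array([ 406.8, -131.6]), array([93.1, 40.3]), 70.6)
[  0 199] [559 419] (array([389.8, -30.2]), array([544.8, 220.2]), 71.2)
[256 161] [308 247] (array([488.2, -66.2]), array([71.7, 42. ]), -18.8)
pose [ 0.4852 -0.0652  0.1504] [180.   0. -19.] shift cm [ 0.09  0.   14.04] az -0.4 t 9.25
```

Call:
jog_arm --motion '[{"x":0.1,"y":0,"z":3,"ax":0,"ay":0,"az":0},{"x":0,"y":0,"z":3,"ax":0,"ay":0,"az":0},{"x":0,"y":0,"z":3,"ax":0,"ay":0,"az":0},{"x":0,"y":0,"z":3,"ax":0,"ay":0,"az":0},{"x":0,"y":0,"z":2,"ax":0,"ay":0,"az":0}]'

```text
time_s: 9.75
tool_pos: [0.485, -0.0653, 0.0085]
tool_rot: [180.0, 0.1, -18.2]
force: [0.4, -0.2, -0.4]
grip_width: 0.0867
grasp_force: 0.0
```

Call:
jog_arm --motion '[{"x":0,"y":0,"z":0,"ax":0,"ay":0,"az":0},{"x":0,"y":0,"z":0,"ax":0,"ay":0,"az":0},{"x":0,"y":0,"z":0,"ax":0,"ay":0,"az":0},{"x":0,"y":0,"z":0,"ax":0,"ay":0,"az":0},{"x":0,"y":0,"z":0,"ax":0,"ay":0,"az":0}]' --claw -1 --squeeze 15

```text
time_s: 10.25
tool_pos: [0.487, -0.0658, 0.0115]
tool_rot: [180.0, -0.1, -18.4]
force: [-0.1, -0.1, -0.3]
grip_width: 0.055
grasp_force: 0.0
```

Call:
jog_arm --motion '[{"x":0,"y":0,"z":0,"ax":0,"ay":0,"az":0},{"x":0,"y":0,"z":0,"ax":0,"ay":0,"az":0},{"x":0,"y":0,"z":0,"ax":0,"ay":0,"az":0},{"x":0,"y":0,"z":0,"ax":0,"ay":0,"az":0},{"x":0,"y":0,"z":0,"ax":0,"ay":0,"az":0}]'

```text
time_s: 10.75
tool_pos: [0.4867, -0.0654, 0.011]
tool_rot: [180.0, -0.0, -18.4]
force: [-0.5, 0.7, 5.0]
grip_width: 0.0332
grasp_force: 15.0
```

Call:
jog_arm --motion '[{"x":0,"y":0,"z":-1,"ax":0,"ay":0,"az":0},{"x":0,"y":0,"z":-3,"ax":0,"ay":0,"az":0},{"x":0,"y":0,"z":-3,"ax":0,"ay":0,"az":0},{"x":0,"y":0,"z":-3,"ax":0,"ay":0,"az":0},{"x":0,"y":0,"z":-2,"ax":0,"ay":0,"az":0}]'

```text
time_s: 11.25
tool_pos: [0.4868, -0.0655, 0.1328]
tool_rot: [180.0, -0.1, -18.4]
force: [0.5, -0.5, -1.9]
grip_width: 0.0332
grasp_force: 15.0
```

Lifted with −1.9 N on the wrist, so the foot is held. I'll carry it to the tray.

Call:
jog_arm --motion '[{"x":-0.3,"y":-3.35,"z":0,"ax":0,"ay":0,"az":0},{"x":-0.3,"y":-3.35,"z":0,"ax":0,"ay":0,"az":0},{"x":-0.3,"y":-3.35,"z":0,"ax":0,"ay":0,"az":0},{"x":-0.3,"y":-3.35,"z":0,"ax":0,"ay":0,"az":0},{"x":-0.3,"y":-3.35,"z":0,"ax":0,"ay":0,"az":0}]'

```text
time_s: 11.75
tool_pos: [0.5247, 0.0991, 0.1306]
tool_rot: [180.0, 0.0, -18.4]
force: [0.5, -0.8, -2.0]
grip_width: 0.0336
grasp_force: 15.0
```

Call:
jog_arm --motion '[{"x":-0.3,"y":-3.35,"z":0,"ax":0,"ay":0,"az":0},{"x":-0.3,"y":-3.35,"z":0,"ax":0,"ay":0,"az":0},{"x":-0.3,"y":-3.35,"z":0,"ax":0,"ay":0,"az":0},{"x":-0.3,"y":-3.35,"z":0,"ax":0,"ay":0,"az":0},{"x":-0.3,"y":-3.35,"z":0,"ax":0,"ay":0,"az":0}]'

```text
time_s: 12.25
tool_pos: [0.5634, 0.2626, 0.1303]
tool_rot: [179.9, 0.0, -18.4]
force: [-0.2, -0.5, -0.8]
grip_width: 0.0336
grasp_force: 15.0
```

Call:
jog_arm --motion '[{"x":0,"y":0,"z":0,"ax":0,"ay":0,"az":-3.7},{"x":0,"y":0,"z":0,"ax":0,"ay":0,"az":-3.7},{"x":0,"y":0,"z":0,"ax":0,"ay":0,"az":-3.7},{"x":0,"y":0,"z":0,"ax":0,"ay":0,"az":-3.7},{"x":0,"y":0,"z":0,"ax":0,"ay":0,"az":-3.7}]'

```text
time_s: 12.75
tool_pos: [0.5631, 0.2614, 0.1302]
tool_rot: [180.0, 0.1, 0.3]
force: [-0.1, 0.4, -0.8]
grip_width: 0.0334
grasp_force: 15.0
```

Run:
```python
from h import *
p,im=wrist("w4");go(.566,.262,.018,0);print(env.get_obs()["force"])
```

```text
pose [0.5631 0.2614 0.1302] [1.8e+02 1.0e-01 4.0e-01] shift cm [ 0.3  -0.06 11.22] az 0.4 t 12.8
[-0.80286553 -0.29028927 -1.25184352]
```

View pics/w4.png

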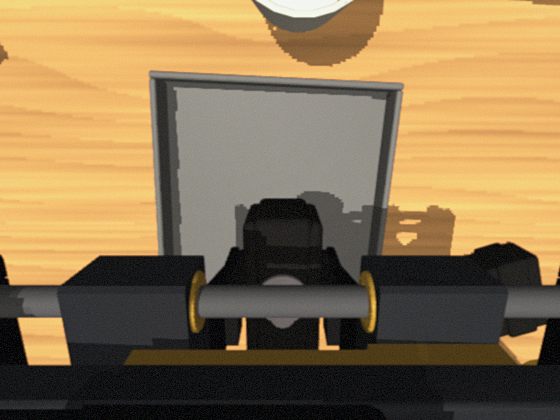

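The tray rim spans columns 151-402 at row about 79 and is centred under the held foot at (283,300). That ray puts the centre at x≈0.567. Lowering now.

Call:
jog_arm --motion '[{"x":0.3,"y":0,"z":3,"ax":0,"ay":0,"az":0},{"x":0,"y":0,"z":3,"ax":0,"ay":0,"az":0},{"x":0,"y":0,"z":3,"ax":0,"ay":0,"az":0},{"x":0,"y":0,"z":1.3,"ax":0,"ay":0,"az":0},{"x":0,"y":0,"z":0.7,"ax":0,"ay":0,"az":0}]'

```text
time_s: 13.3
tool_pos: [0.5657, 0.2613, 0.0192]
tool_rot: [179.9, 0.1, 0.1]
force: [0.0, -0.4, -1.2]
grip_width: 0.033
grasp_force: 15.0
```

Call:
jog_arm --motion '[{"x":0,"y":0,"z":0.1,"ax":0,"ay":0,"az":0},{"x":0,"y":0,"z":0.1,"ax":0,"ay":0,"az":0},{"x":0,"y":0,"z":0,"ax":0,"ay":0,"az":0},{"x":0,"y":0,"z":0,"ax":0,"ay":0,"az":0},{"x":0,"y":0,"z":0,"ax":0,"ay":0,"az":0}]'

```text
time_s: 13.8
tool_pos: [0.5669, 0.262, 0.0192]
tool_rot: [-180.0, -0.1, 0.1]
force: [0.1, -0.1, -0.9]
grip_width: 0.0331
grasp_force: 15.0
```

Call:
jog_arm --motion '[{"x":0,"y":0,"z":0.1,"ax":0,"ay":0,"az":0},{"x":0,"y":0,"z":0.1,"ax":0,"ay":0,"az":0},{"x":0,"y":0,"z":0.1,"ax":0,"ay":0,"az":0},{"x":0,"y":0,"z":0,"ax":0,"ay":0,"az":0},{"x":0,"y":0,"z":0,"ax":0,"ay":0,"az":0}]'

```text
time_s: 14.3
tool_pos: [0.5665, 0.2619, 0.0161]
tool_rot: [180.0, -0.0, 0.1]
force: [-1.8, -1.8, 5.4]
grip_width: 0.0334
grasp_force: 15.0
```

Call:
jog_arm --motion '[{"x":0,"y":0,"z":0,"ax":0,"ay":0,"az":0},{"x":0,"y":0,"z":0,"ax":0,"ay":0,"az":0},{"x":0,"y":0,"z":0,"ax":0,"ay":0,"az":0},{"x":0,"y":0,"z":0,"ax":0,"ay":0,"az":0},{"x":0,"y":0,"z":0,"ax":0,"ay":0,"az":0}]' --claw 1

```text
time_s: 14.8
tool_pos: [0.5664, 0.2618, 0.0151]
tool_rot: [180.0, 0.0, 0.1]
force: [0.5, -0.1, 0.1]
grip_width: 0.0655
grasp_force: 0.0
```

Call:
jog_arm --motion '[{"x":0,"y":0,"z":-1,"ax":0,"ay":0,"az":0},{"x":0,"y":0,"z":-3,"ax":0,"ay":0,"az":0},{"x":0,"y":0,"z":-3,"ax":0,"ay":0,"az":0},{"x":0,"y":0,"z":-3,"ax":0,"ay":0,"az":0},{"x":0,"y":0,"z":-3.4,"ax":0,"ay":0,"az":0}]'

```text
time_s: 15.3
tool_pos: [0.5661, 0.2618, 0.151]
tool_rot: [180.0, 0.0, 0.1]
force: [0.7, 0.3, 0.4]
grip_width: 0.0867
grasp_force: 0.0
```

Call:
jog_arm --motion '[{"x":-1.43,"y":3.83,"z":0,"ax":0,"ay":0,"az":0},{"x":-1.43,"y":3.83,"z":0,"ax":0,"ay":0,"az":0},{"x":-1.43,"y":3.83,"z":0,"ax":0,"ay":0,"az":0},{"x":-1.43,"y":3.83,"z":0,"ax":0,"ay":0,"az":0},{"x":-1.43,"y":3.83,"z":0,"ax":0,"ay":0,"az":0}]'

```text
time_s: 15.8
tool_pos: [0.4948, 0.069, 0.1501]
tool_rot: [180.0, -0.1, 0.1]
force: [1.0, 0.2, 0.7]
grip_width: 0.0871
grasp_force: 0.0
```

Call:
jog_arm --motion '[{"x":0,"y":0,"z":0,"ax":0,"ay":0,"az":-3.7},{"x":0,"y":0,"z":0,"ax":0,"ay":0,"az":-3.7},{"x":0,"y":0,"z":0,"ax":0,"ay":0,"az":-3.7},{"x":0,"y":0,"z":0,"ax":0,"ay":0,"az":-3.7},{"x":0,"y":0,"z":0,"ax":0,"ay":0,"az":-3.7}]'

```text
time_s: 16.3
tool_pos: [0.4954, 0.0705, 0.1502]
tool_rot: [180.0, -0.0, 18.8]
force: [-0.6, 0.0, -0.3]
grip_width: 0.0868
grasp_force: 0.0
```

Run:
```python
from h import *
p,im=wrist("w5");feet(p,im);go(.4949,.0704,.010,18.6)
cv2.imwrite("pics/top1.png",env.read_camera("top")[:,:,::-1])
```

```text
[388 256] [559 349] (array([ 469. , -121.4]), array([156.7,  91.4]), -71.4)
[  0 256] [559 419] (array([375.3,  31.9]), array([544.2, 170.6]), -71.4)
[138 248] [196 290] (array([413.5, 147.7]), array([50.5, 38.8]), -71.0)
[363 247] [430 290] (array([477.4, -40.3]), array([58.4, 39.8]), -71.4)
[256 165] [308 250] (array([495.8,  70.3]), array([71.3, 41.9]), 18.5)
[  0 116] [140 172] (array([492.2, 240.5]), array([109.3,   5.6]), 87.5)
[148   0] [207 176] (array([554.4, 173.8]), array([134.3,   7.6]), -2.5)
[22  0] [115  94] (array([564.1, 254.9]), array([67.3, 59. ]), 0.1)
pose [0.4954 0.0705 0.1502] [180.   -0.   18.9] shift cm [-6.000e-02 -1.000e-02  1.402e+01] az 0.3 t 16.35
```

View pics/top1.png

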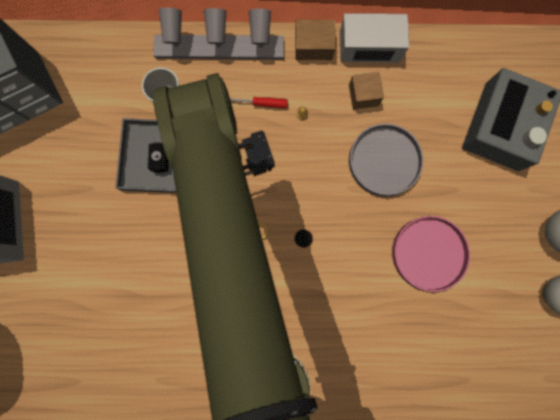

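The soft foot stands upright in the tray at (157,157), stud up. The hard foot is under the gripper, so I'll grip and lift it.

Call:
jog_arm --motion '[{"x":0,"y":0,"z":3,"ax":0,"ay":0,"az":0},{"x":0,"y":0,"z":3,"ax":0,"ay":0,"az":0},{"x":0,"y":0,"z":3,"ax":0,"ay":0,"az":0},{"x":0,"y":0,"z":3,"ax":0,"ay":0,"az":0},{"x":0,"y":0,"z":2,"ax":0,"ay":0,"az":0}]'

```text
time_s: 16.9
tool_pos: [0.4944, 0.0701, 0.0079]
tool_rot: [-180.0, 0.1, 18.5]
force: [0.0, 0.0, -0.7]
grip_width: 0.0875
grasp_force: 0.0
```

Call:
jog_arm --motion '[{"x":0,"y":0,"z":0,"ax":0,"ay":0,"az":0},{"x":0,"y":0,"z":0,"ax":0,"ay":0,"az":0},{"x":0,"y":0,"z":0,"ax":0,"ay":0,"az":0},{"x":0,"y":0,"z":0,"ax":0,"ay":0,"az":0},{"x":0,"y":0,"z":0,"ax":0,"ay":0,"az":0}]' --claw -1 --squeeze 15

```text
time_s: 17.4
tool_pos: [0.4962, 0.0702, 0.0105]
tool_rot: [179.9, -0.1, 18.6]
force: [-0.2, -0.4, 0.1]
grip_width: 0.0549
grasp_force: 0.0
```

Call:
jog_arm --motion '[{"x":0,"y":0,"z":0,"ax":0,"ay":0,"az":0},{"x":0,"y":0,"z":0,"ax":0,"ay":0,"az":0},{"x":0,"y":0,"z":0,"ax":0,"ay":0,"az":0},{"x":0,"y":0,"z":0,"ax":0,"ay":0,"az":0},{"x":0,"y":0,"z":0,"ax":0,"ay":0,"az":0}]'

```text
time_s: 17.9
tool_pos: [0.4957, 0.0702, 0.01]
tool_rot: [180.0, -0.0, 18.6]
force: [-1.3, -1.5, 6.0]
grip_width: 0.044
grasp_force: 15.0
```

Call:
jog_arm --motion '[{"x":0,"y":0,"z":-1,"ax":0,"ay":0,"az":0},{"x":0,"y":0,"z":-3,"ax":0,"ay":0,"az":0},{"x":0,"y":0,"z":-3,"ax":0,"ay":0,"az":0},{"x":0,"y":0,"z":-3,"ax":0,"ay":0,"az":0},{"x":0,"y":0,"z":-2,"ax":0,"ay":0,"az":0}]'

```text
time_s: 18.4
tool_pos: [0.4958, 0.0707, 0.1316]
tool_rot: [180.0, -0.1, 18.7]
force: [0.2, -0.6, -1.5]
grip_width: 0.0434
grasp_force: 15.0
```

Call:
jog_arm --motion '[{"x":-0.6,"y":3.78,"z":0,"ax":0,"ay":0,"az":0},{"x":-0.6,"y":3.78,"z":0,"ax":0,"ay":0,"az":0},{"x":-0.6,"y":3.78,"z":0,"ax":0,"ay":0,"az":0},{"x":-0.6,"y":3.78,"z":0,"ax":0,"ay":0,"az":0},{"x":-0.6,"y":3.78,"z":0,"ax":0,"ay":0,"az":0}]'

```text
time_s: 18.9
tool_pos: [0.527, -0.1198, 0.1296]
tool_rot: [-180.0, 0.0, 18.6]
force: [1.1, 0.4, -1.3]
grip_width: 0.0441
grasp_force: 15.0
```

Call:
jog_arm --motion '[{"x":-0.6,"y":3.78,"z":0,"ax":0,"ay":0,"az":0},{"x":-0.6,"y":3.78,"z":0,"ax":0,"ay":0,"az":0},{"x":-0.6,"y":3.78,"z":0,"ax":0,"ay":0,"az":0},{"x":-0.6,"y":3.78,"z":0,"ax":0,"ay":0,"az":0},{"x":-0.6,"y":3.78,"z":0,"ax":0,"ay":0,"az":0}]'

```text
time_s: 19.4
tool_pos: [0.5589, -0.3084, 0.1294]
tool_rot: [-180.0, 0.0, 18.6]
force: [0.3, 0.5, -0.6]
grip_width: 0.0438
grasp_force: 15.0
```

Call:
jog_arm --motion '[{"x":0,"y":0,"z":0,"ax":0,"ay":0,"az":3.7},{"x":0,"y":0,"z":0,"ax":0,"ay":0,"az":3.7},{"x":0,"y":0,"z":0,"ax":0,"ay":0,"az":3.7},{"x":0,"y":0,"z":0,"ax":0,"ay":0,"az":3.7},{"x":0,"y":0,"z":0,"ax":0,"ay":0,"az":3.7}]'

```text
time_s: 19.9
tool_pos: [0.5588, -0.3068, 0.1293]
tool_rot: [-179.9, 0.0, -0.0]
force: [-0.4, -0.7, -0.8]
grip_width: 0.0443
grasp_force: 15.0
```

Run:
```python
from h import *
p,im=wrist("w6");go(.5605,-.307,.018,0)
```

```text
pose [ 0.5588 -0.3068  0.1293] [-179.9    0.    -0.2] shift cm [ 0.18  0.03 11.13] az -0.2 t 19.95
```

View pics/w6.png

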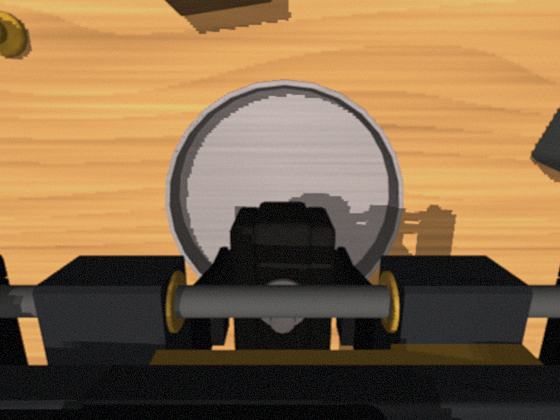

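The tin spans columns 166-402 with its far rim at row 81, so its centre is about (0.561,-0.307), under the foot. Lowering now.

Call:
jog_arm --motion '[{"x":0.2,"y":0,"z":3,"ax":0,"ay":0,"az":0},{"x":0,"y":0,"z":3,"ax":0,"ay":0,"az":0},{"x":0,"y":0,"z":3,"ax":0,"ay":0,"az":0},{"x":0,"y":0,"z":1.3,"ax":0,"ay":0,"az":0},{"x":0,"y":0,"z":0.7,"ax":0,"ay":0,"az":0}]'

```text
time_s: 20.45
tool_pos: [0.5602, -0.3066, 0.0181]
tool_rot: [-179.9, 0.1, 0.2]
force: [0.3, 0.1, -1.0]
grip_width: 0.0441
grasp_force: 15.0
```

Call:
jog_arm --motion '[{"x":0,"y":0,"z":0.1,"ax":0,"ay":0,"az":0},{"x":0,"y":0,"z":0.1,"ax":0,"ay":0,"az":0},{"x":0,"y":0,"z":0.1,"ax":0,"ay":0,"az":0},{"x":0,"y":0,"z":0,"ax":0,"ay":0,"az":0},{"x":0,"y":0,"z":0,"ax":0,"ay":0,"az":0}]'

```text
time_s: 20.95
tool_pos: [0.5615, -0.3074, 0.0173]
tool_rot: [180.0, -0.0, 0.1]
force: [-0.9, -0.5, -1.2]
grip_width: 0.0443
grasp_force: 15.0
```

Call:
jog_arm --motion '[{"x":0,"y":0,"z":0.1,"ax":0,"ay":0,"az":0},{"x":0,"y":0,"z":0.1,"ax":0,"ay":0,"az":0},{"x":0,"y":0,"z":0.05,"ax":0,"ay":0,"az":0},{"x":0,"y":0,"z":0,"ax":0,"ay":0,"az":0},{"x":0,"y":0,"z":0,"ax":0,"ay":0,"az":0}]'

```text
time_s: 21.45
tool_pos: [0.5614, -0.3073, 0.015]
tool_rot: [180.0, -0.0, 0.1]
force: [-2.6, 0.5, 4.9]
grip_width: 0.0436
grasp_force: 15.0
```

Call:
jog_arm --motion '[{"x":0,"y":0,"z":0,"ax":0,"ay":0,"az":0},{"x":0,"y":0,"z":0,"ax":0,"ay":0,"az":0},{"x":0,"y":0,"z":0,"ax":0,"ay":0,"az":0},{"x":0,"y":0,"z":0,"ax":0,"ay":0,"az":0},{"x":0,"y":0,"z":0,"ax":0,"ay":0,"az":0}]' --claw 1

```text
time_s: 21.95
tool_pos: [0.5611, -0.3072, 0.0139]
tool_rot: [180.0, 0.0, 0.1]
force: [-0.1, 0.2, 0.2]
grip_width: 0.0759
grasp_force: 0.0
```

Call:
jog_arm --motion '[{"x":0,"y":0,"z":-1,"ax":0,"ay":0,"az":0},{"x":0,"y":0,"z":-3,"ax":0,"ay":0,"az":0},{"x":0,"y":0,"z":-3,"ax":0,"ay":0,"az":0},{"x":0,"y":0,"z":-3,"ax":0,"ay":0,"az":0},{"x":0,"y":0,"z":-3,"ax":0,"ay":0,"az":0}]'

```text
time_s: 22.45
tool_pos: [0.5613, -0.3071, 0.1461]
tool_rot: [180.0, -0.0, 0.1]
force: [0.6, -0.7, -0.6]
grip_width: 0.0871
grasp_force: 0.0
```

Call:
jog_arm --motion '[{"x":-2,"y":-3,"z":-0.5,"ax":0,"ay":0,"az":0},{"x":-2,"y":-3,"z":-0.5,"ax":0,"ay":0,"az":0},{"x":-2,"y":-3,"z":-0.5,"ax":0,"ay":0,"az":0},{"x":0,"y":-3,"z":0,"ax":0,"ay":0,"az":0},{"x":0,"y":-3,"z":0,"ax":0,"ay":0,"az":0}]'

```text
time_s: 22.95
tool_pos: [0.5005, -0.1565, 0.1602]
tool_rot: [179.9, -0.1, 0.1]
force: [-0.1, -0.0, 0.2]
grip_width: 0.0871
grasp_force: 0.0
```

Run:
```python
from h import *
cv2.imwrite("pics/s2.png",env.read_camera("scene")[:,:,::-1]);print(env.get_obs()["time_s"])
```

```text
23.0
```

View pics/s2.png

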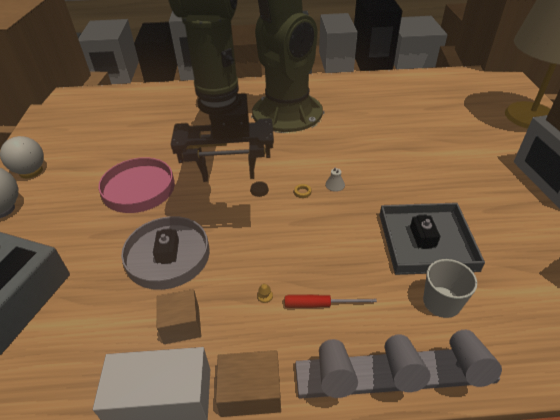

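Both feet stand upright: the hard one in the steel tin at (165,248) and the soft one in the tray at (426,232). The arm is clear of both.

```bash
python3 -c "
from cell import env
print(env.sign_off())"
```

```text
the job is handed in; nothing more can be done
None
```

The job is handed in: the soft foot (about 33 mm wide at 12–15 N) stands upright in the square tray and the hard one (about 44 mm) upright in the steel tin, both released, at about 23 s of the 58 s allowed.

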